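# Pack the printing blocks and lock the transit case

## Robot

A 7-joint arm with a two-finger parallel gripper is mounted at the origin on the work surface. World frame = base frame: x ahead of the robot, y to its left, z up, the work surface at z = 0. Lengths are in m, angles in rad, forces in N, time in s.
With the tool pointing down it reaches from about 0.4 to 0.925 m from the base axis. Payload 5.6 kg.
Tool frame: the origin (TCP) lies at the very end of the fingers, on their centre line; the grasp point (between the pads) lies 19 mm behind it; z points along the fingers, y is the line along which they close (so a half turn about z gives the same grasp; the last joint's range is limited). The gripper opens to 85 mm and grips with 20 to 120 N. Pads are 22 mm wide; open, the fingers measure 114 mm over their backs; the gripper's body (76 mm by 85 mm) begins 54 mm behind the grasp point. The pads swing forward as they close: fully open they stand 13 mm farther back than shut.
Start: joints at [-1.388, 0.468, -0.012, 1.603, 0.006, 1.071, -0.056], TCP at [0.146, 0.633, 0.231] pointing down, gripper open.
Joint ranges: [-2.53, 2.53], [-0.31, 2.02], [-1.57, 1.55], [0.28, 2.44], [-1.29, 4.43], [0.15, 1.84], [-2.92, 2.92]. Speed limits (rad/s): [2.57, 2.57, 3.14, 3.14, 3.14, 3.14, 3.14].

## Interface

Orientations are given as a unit quaternion [w, x, y, z].
In Python, from bench import status, viewer, r gives the robot as it stands. The module is installed in compiled form; this text tells all that it offers.
- The arm moves only by the tool carry_out, never from a script. Its argument "deltas" is a list that holds one entry, the list of rows, each a list of 4 numbers: the shift along the tool's x, y, z in mm, then the turn about the tool's z in degrees. In form: [[[dx, dy, dz, yaw], ...]]. A call has 1 to 10 rows; each row shifts and turns the commanded pose from where the row before left it, along the tool's axes as they then stand; what a row does not reach is not made up. A row lasts 1/12 s, in which the tool goes at most 41.7 mm and 7.16 degrees, less where a joint would pass 70% of its speed; a pose out of reach is approached as far as the arm can. A call is refused whole if a number of a shift passes 41.7 or a number of a turn 7.16, either way. A call with a gripper value outside its range is refused whole. "hand" is the finger opening in mm, from 0 to 85.4, set as the call begins (left out, the last holds). The fingers move at their own pace and stop on an object; the grip force is fixed at half the most. Time passes only in rows, so rows that do not move let the fingers close. It gives the time, the measured TCP pose, the force, the opening and the grip force at its end, in the units of the state.
- status.observe(): the state, without advancing time (a new reading comes with each control period).
- viewer.grab_frame(name): name is "scene" or "top" or "wrist"; returns (picture, depth): 384x512x3 uint8, blue, green, red; 384x512 float32, m along the optical axis (not along the pixel's ray), 0 where there is no reading.
- viewer.camera_params(name): a dict with "K" (3x3 intrinsics, pixels), "dist_coeffs" ([k1, k2, p1, p2, k3] as OpenCV has them; the pictures are not rectified), "R" (3x3) and "t" (3): a world point X has camera coordinates R X + t; the wrist camera has in their place "T_tool_cam" (4x4, takes a point from camera to tool coordinates, whose origin is the TCP and whose axes are the flange's). Camera axes: x right, y down, z forward; pixel columns grow to the right and rows downward; lengths in m; the calibration is good to about 2 mm. A picture is of the moment at which its call begins: read the wrist's pose just before it. camera_params takes no time and is no camera call.
- r.close_job(): hands the job in; it is judged then, once.
The state is a dict: "t": time; "joints": joint angles; "joint_velocities": joint speeds; "joint_torque": joint torques, N m; "position": TCP position; "eef_rot": TCP orientation; "wrist_force": force on the tool from outside, world axes, zero at the start; "moment": the same for the moment, N m; "grip_width": opening from 0.0 (shut) to 1.0 (fully open); "grip_force": force on a finger pad.
Only numpy, scipy, OpenCV 4.12 (cv2) and the standard library are available. Lean on these libraries where they do the work, as an engineer would, in place of code of your own. Each camera call takes 0.05 s, during which the arm holds its last target. There are 200 camera calls.

## Task

Pack the small transit case. Put the steel bar left over in its bed into the empty bin, lay every printing block from the bench flat in the bed (all inside the low lips), then swing the slotted steel strap over them about its loose pivot bolt until its slot drops fully down over the second bolt; shut the lid and turn its T-handle clockwise a full quarter turn so that it draws the lid tight onto the gasket. Leave the other tools on the bench where they are.

Things in the scene. Friction and masses are not known exactly. Their poses are not given: they have to be found in the camera images.
- case: The fixed wooden transit case, 280 (x) x 262 (y) x 95 mm tall outside, walls 6 mm, inner floor 18 mm above the bench. Origin: centre of its underside; x and y along its sides, z up; turned up to 0.12 rad. Lid hinged on the +y side, latch at the -y side. Inside: bed, two bolts and a wooden rest (24 x 90 x 27 mm, 38 mm in x and 55 mm in y from the centre) under the parked strap.
- bed (a point): Centre of the bed's floor, which is the case's inner floor (grey baize). The bed is a rectangle 60 mm (case x) by 116 mm (case y) inside a wooden lip 4 mm wide and 5 mm high; axes as the case. The blocks fit side by side, their 44 mm length along case x; four leave 20 mm over. The nearest case wall is 72 mm from the bed centre, towards case -x.
- pivot_seat (a point): Centre of the top of the pivot bolt's shoulder (24 mm dia., 27 mm above the case's inner floor), where the strap lies. Above it the shank, 8 mm dia. and 29 mm long, then a round head 22 mm dia. and 8 mm thick, which keeps the strap on; the strap can rise 24 mm. 86 mm from the bed centre in case +y.
- bolt2_seat (a point): Centre of the top of the second bolt's shoulder (24 mm dia., same height as pivot_seat). From it rises the bolt, 8 mm dia. and 14 mm tall with a tapered tip and no head. 74 mm from the bed centre in case -y, 160 mm from the pivot.
- strap: Loose flat steel strap 197 x 28 x 5 mm, 0.2 kg, threaded on the pivot bolt through a 13 mm hole. Origin: the hole's centre on the underside; x runs along the strap to the slot end, z up. Laid over the blocks it points along case -y; at first it is swung away by 1.2 to 1.65 rad towards case +x.
- strap_slot (a point): Centre of the slot (23 mm along the strap, 13 mm wide), on the strap's underside, 160 mm from the strap origin.
- strap_lug (a point): Grip point on the strap's upright lug, 105 mm from the strap origin and 28 mm above the underside. The lug is 34 mm long (along the strap), 10 mm thick, and stands from 5 to 35 mm above the strap's underside.
- lid (a joint): Lid angle, rad: 0 = tight on the rim, grows as it opens; 1.66 to 1.85 at first (stop at 1.85). The lid is a 284 x 266 x 10 mm wooden panel, 0.6 kg; its stiff hinge holds it near upright; pushed over to below about 1.1 it sinks shut by itself, damped, in some 3 s and rests loosely on the gasket at about 0.018.
- lid_hinge (a point): Middle of the lid's hinge line, which lies along case x at the +y top edge of the case, 95 mm above the bench. The lid's inner face passes through it.
- tee (a joint): Turn of the T-handle, rad: 0 = bar along case x, unlatched (0 to 0.15 at first); grows clockwise seen from above to the stop at 1.57 (bar along case y). With the lid down, from about 0.5 on its tongue draws the lid onto the springy gasket (12 N; 0.3 N m at the handle); stays where left.
- tee_grip (a point): Centre of the T-handle's bar, on the handle's axis: bar 70 mm long, 12 mm thick, 16 mm tall, its centre 24 mm above the lid's outer face. With the lid down it stands 50 mm from the case centre in case x and 85 mm in case -y.
- bin_in (a point): Centre of the inner floor of the empty open bin, 3 mm above the bench; the bin is 90 mm (x) x 110 mm (y) x 45 mm tall, walls 3 mm, fixed, axes as the world but for its yaw.
- bar: Left-over steel bar 50 x 16 x 18 mm, 0.09 kg, lying in the bed at first. Origin: its centre; x along its 50 mm length, z up.
- block1: Printing block: wooden base with a metal face, 44 x 24 x 23 mm, about 0.05 kg. Origin: its centre; x along its 44 mm length, z out of the metal face. Lies on the bench at any yaw at first; two to four blocks are present, absent ones read None.
- block2: Printing block: wooden base with a metal face, 44 x 24 x 23 mm, about 0.05 kg. Origin: its centre; x along its 44 mm length, z out of the metal face. Lies on the bench at any yaw at first; two to four blocks are present, absent ones read None.
- block3: Printing block: wooden base with a metal face, 44 x 24 x 23 mm, about 0.05 kg. Origin: its centre; x along its 44 mm length, z out of the metal face. Lies on the bench at any yaw at first; two to four blocks are present, absent ones read None.
- block4: Printing block: wooden base with a metal face, 44 x 24 x 23 mm, about 0.05 kg. Origin: its centre; x along its 44 mm length, z out of the metal face. Lies on the bench at any yaw at first; two to four blocks are present, absent ones read None.
- quoin: Small steel wedge 36 x 18 x 7 mm lying among the blocks; leave it.
- quoin_key: Steel T-shaped key, 90 mm long, lying left of the case, on the robot's side; leave it.
- ink_tin: Round tin, 66 mm dia., 50 mm tall, left of the case, behind the open lid; leave it.
There are look-alikes about, which are no part of the job. What is shaped like the strap but purple is not meant.

How it is judged:
On the way, in this order (a step that is already met when the one before it is completed fails the run):
1. every block lies flat in the bed, the strap not yet on the second bolt (x of block1 in the frame of bed between -0.022 and 0.022 m and y of block1 in the frame of bed between -0.05 and 0.05 m and z of each of block1, block2, block3, block4 in the frame of bed below 0.018 m and x of block2 in the frame of bed between -0.022 and 0.022 m and y of block2 in the frame of bed between -0.05 and 0.05 m and x of block3 in the frame of bed between -0.022 and 0.022 m and y of block3 in the frame of bed between -0.05 and 0.05 m and x of block4 in the frame of bed between -0.022 and 0.022 m and y of block4 in the frame of bed between -0.05 and 0.05 m and not (horizontal distance between strap_slot and bolt2_seat below 0.012 m and z of strap_slot in the frame of bolt2_seat below 0.005 m and angle between strap's own z axis and vertical below 0.06 rad)), for 0.2 s.
2. the strap's slot is down over the second bolt with the blocks under it (x of block1 in the frame of bed between -0.022 and 0.022 m and y of block1 in the frame of bed between -0.05 and 0.05 m and z of each of block1, block2, block3, block4 in the frame of bed below 0.018 m and x of block2 in the frame of bed between -0.022 and 0.022 m and y of block2 in the frame of bed between -0.05 and 0.05 m and x of block3 in the frame of bed between -0.022 and 0.022 m and y of block3 in the frame of bed between -0.05 and 0.05 m and x of block4 in the frame of bed between -0.022 and 0.022 m and y of block4 in the frame of bed between -0.05 and 0.05 m and horizontal distance between strap_slot and bolt2_seat below 0.012 m and z of strap_slot in the frame of bolt2_seat below 0.005 m and angle between strap's own z axis and vertical below 0.06 rad), for 0.2 s.
3. the lid is down on the gasket (value of joint lid below 0.05 rad), for 0.2 s.
4. the T-handle is turned a quarter turn and the lid is tight (value of joint tee above 1.3 rad and value of joint lid below 0.008 rad), for 0.2 s.
At the end, for the whole second after the job is handed in: Blocks flat in the bed (centre within 22 x 50 mm of its middle, under 18 mm above its floor); slot centre within 12 mm of bolt 2, strap level and within 5 mm of its shoulder; bar in the bin; T-handle past 1.3 rad; lid under 0.008 rad (all of step 2 and all of step 4 and x of bar in the frame of bin_in between -0.042 and 0.042 m and y of bar in the frame of bin_in between -0.052 and 0.052 m and z of bar in the frame of bin_in below 0.035 m and linear speed of bar below 0.02 m/s); the robot touches nothing.
It fails at once if the quoin is moved more than 50 mm (distance of quoin from where it was at the start of the episode above 0.05 m).
It fails at once if the quoin key is moved more than 50 mm (distance of quoin_key from where it was at the start of the episode above 0.05 m).
It fails at once if the ink tin is moved more than 50 mm (distance of ink_tin from where it was at the start of the episode above 0.05 m).
Of block1, block2, block3, block4 only 2 to 4 are there at a start; the rules pass over those that are not, and their reading is None.
At some moment in a run one of block1, block2, block3, block4 may be knocked a few centimetres aside while the robot is not near it.
Once in a run the grip may slacken for a moment while it holds something.
It also fails if it takes over 210 s, if anything falls off the work surface, if the arm or the gripper's body presses on something with over 40 N, if the wrist force passes 120 N, or if a joint passes its speed limit or range.

## Working session

There is one attempt and no reset: what is moved stays moved. The work goes in short steps, Python scripts to look and compute and a tool call to move; the robot and the scene stay as the last step left them, time stands still between calls to the robot, and variables do not carry over. Pictures are saved under pics/ and viewed, at most 14 in all, crops included, and the job is handed in when it is done.

Besides the shell and the picture viewer there is one more tool, called after "Request:" by a JSON object that holds its "method" and its "body", one argument or row to a line. carry_out: Moves the arm, as the interface text tells. Its arguments: {"type":"object","properties":{"deltas":{"type":"array"},"hand":{"type":"number"}},"required":["deltas"]}

```bash
mkdir -p pics
cat > h.py <<'E'
import numpy as np, cv2
from bench import status, viewer, r
from scipy.spatial.transform import Rotation as Ro
def Rq(q): return Ro.from_quat([q[1],q[2],q[3],q[0]]).as_matrix()
def cam(n,st=None):
    p=viewer.camera_params(n); K=np.array(p["K"]);d=np.array(p["dist_coeffs"])
    if n=="wrist":
        T=np.array(p["T_tool_cam"]); W=np.eye(4);W[:3,:3]=Rq(st["eef_rot"]);W[:3,3]=st["position"]
        M=np.linalg.inv(W@T); return K,d,M[:3,:3],M[:3,3]
    return K,d,np.array(p["R"]),np.array(p["t"])
def shot(n):
    st=status.observe(); c=cam(n,st); im,dp=viewer.grab_frame(n); return im,dp,c
def ray(c,uv):
    K,d,R,t=c; q=cv2.undistortPoints(np.float64(uv).reshape(-1,1,2),K,d).reshape(-1,2)
    v=np.c_[q,np.ones(len(q))]@R; return -R.T@t, v
def onplane(c,uv,z):
    o,v=ray(c,uv); return o+v*((z-o[2])/v[:,2])[:,None]
def cloud(c,dp):
    h,w=dp.shape; u,v=np.meshgrid(np.arange(w),np.arange(h)); o,vv=ray(c,np.stack([u,v],-1).reshape(-1,2).astype(float))
    P=o+vv*dp.reshape(-1,1); return P.reshape(h,w,3)
def pix(c,X):
    K,d,R,t=c; return cv2.projectPoints(np.float64(X).reshape(-1,1,3),cv2.Rodrigues(R)[0],t,K,d)[0].reshape(-1,2)
E
python3 - <<'E'
from h import *
s=status.observe(); print(s)
for n in("scene","top","wrist"):
    im,dp,c=shot(n); cv2.imwrite(f"pics/{n}0.png",im); np.savez(f"{n}0.npz",im=im,dp=dp,K=c[0],d=c[1],R=c[2],t=c[3]); print(n,-c[2].T@c[3], c[2][2])
E
```

```text
{'t': 0.0, 'joints': array([-1.38798652,  0.4683866 , -0.01159053,  1.60364186,  0.00600483,
        1.07140718, -0.05634951]), 'joint_velocities': array([-1.32679998e-03,  3.98287909e-04, -2.75542943e-05,  8.66147769e-04,
       -1.17641762e-03, -4.75605160e-04, -5.34248620e-04]), 'joint_torque': array([-1.97321829e-04, -5.32390487e+01,  2.15150882e-02, -2.51293319e+01,
        1.15370593e-02,  7.88085745e-03, -6.24446287e-06]), 'position': array([0.14548069, 0.63292561, 0.23032467]), 'eef_rot': array([-3.42647308e-05,  1.12725766e-01,  9.93625726e-01, -9.03722481e-04]), 'wrist_force': array([-0.20380587,  0.86768237, -0.24492672]), 'moment': array([ 0.01035441,  0.01513009, -0.01258013]), 'grip_force': 0.0, 'grip_width': 0.9999905629386985}
scene [ 0.84165246 -0.38934925  0.9269806 ] [-0.42794328  0.40232562 -0.80931986]
top [0.27045842 0.03655011 1.46022181] [ 9.97042095e-02 -3.01980468e-04 -9.95017075e-01]
wrist [0.07779232 0.64867534 0.3736391 ] [ 0.26865897 -0.06278624 -0.96118689]
```

```bash
python3 -c "
import cv2,numpy as np
cv2.imwrite('pics/t0b.png',cv2.resize(cv2.imread('pics/top0.png'),(800,600)))
cv2.imwrite('pics/s0b.png',cv2.resize(cv2.imread('pics/scene0.png'),(800,600)))"
```

```text
(no output)
```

View pics/t0b.png

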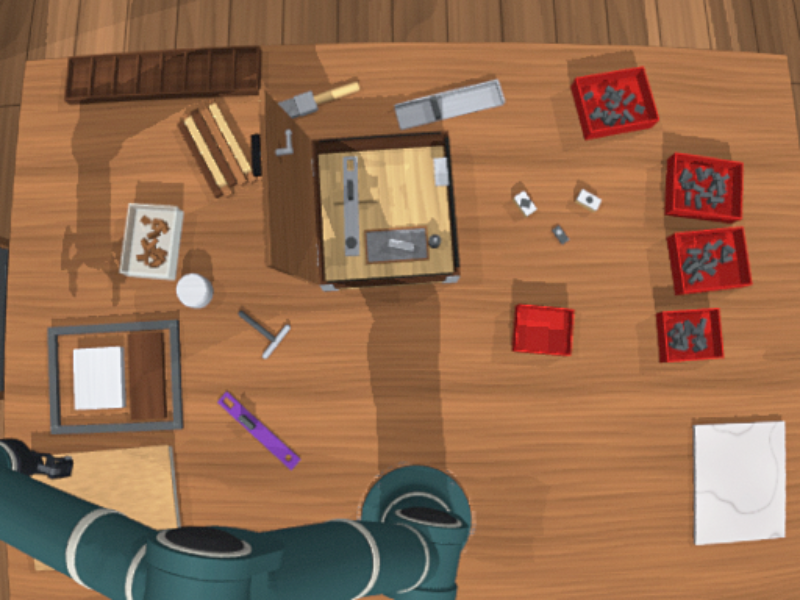

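View pics/s0b.png

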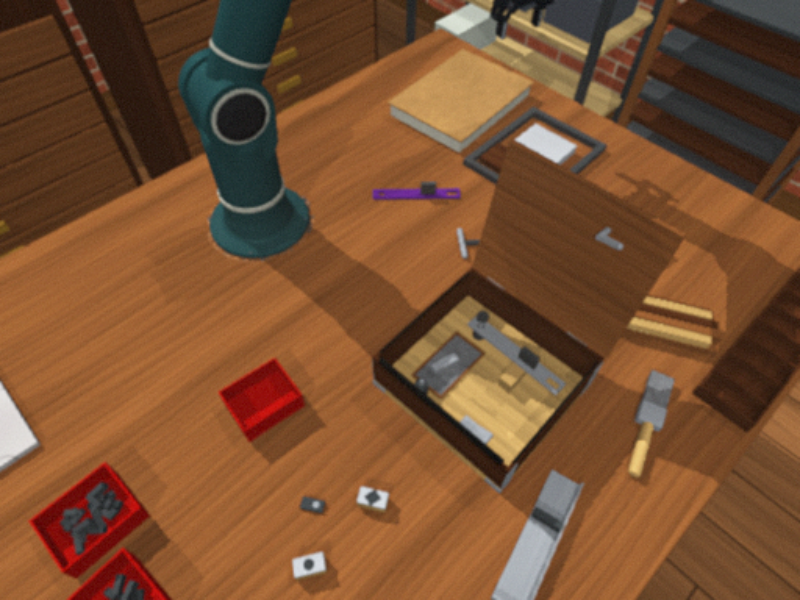

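The top view shows the case upright-lidded (bed near (397,245), pivot head (351,243), bolt 2 (435,241), strap pointing up in the picture). There are two blocks at (525,203) and (588,200), with the quoin at (560,235) and the empty bin at (545,330). The scene view agrees: two blocks, and the lid's T-handle is near (610,240).

Run:
```python
from h import *
z=np.load("top0.npz"); c=(z["K"],z["d"],z["R"],z["t"]); im=z["im"];dp=z["dp"]; P=cloud(c,dp)
print(viewer.camera_params("wrist")["T_tool_cam"])
hsv=cv2.cvtColor(im,cv2.COLOR_BGR2HSV); s=.64
def reg(x0,y0,x1,y1): m=np.zeros(im.shape[:2],bool); m[int(y0*s):int(y1*s),int(x0*s):int(x1*s)]=1; return m
def show(n,m,zp):
    cs,_=cv2.findContours(m.astype(np.uint8),0,2)
    for k in cs:
        if cv2.contourArea(k)<12: continue
        W=onplane(c,k.reshape(-1,2).astype(float),zp)[:,:2]; r_=cv2.minAreaRect(np.float32(W*1000)); mm=np.zeros(m.shape,np.uint8); cv2.drawContours(mm,[k],-1,1,-1)
        print(n,np.round(r_[0],1),np.round(r_[1],1),round(r_[2],1),"z",np.round(np.median(P[mm>0][:,2]),4),(k.reshape(-1,2).mean(0)/s).round())
print("table z",np.median(P[reg(460,250,500,300)][:,2]))
white=(hsv[...,2]>150)&(hsv[...,1]<60)
show("blk",white&reg(490,170,630,260),.023)
Z=P[...,2]
show("blkZ",(Z>.012)&reg(490,170,630,260),.02)
show("bin",(Z>.03)&reg(500,290,590,370),.045)
show("rim",(Z>.08)&(Z<.105)&reg(290,110,480,310),.095)
for a,(x,y) in dict(pivothead=(351,243),bolt2=(435,241),bar=(402,245),bedfl=(380,245),lug=(350,190),strapend=(351,160)).items():
    print(a,P[int(y*s),int(x*s)].round(4))
show("bar",(Z>.029)&(Z<.045)&reg(367,230,428,262),.036)
show("bed",(hsv[...,1]<70)&(Z<.03)&reg(360,225,432,266),.018)
for n in ("ink",):
    pass
```

```text
[[ 1.91456724e-04 -9.61215573e-01 -2.75798089e-01  6.94629654e-02]
 [ 9.99999864e-01  5.02225190e-05  5.19155266e-04 -1.02402011e-04]
 [-4.85168852e-04 -2.75798151e-01  9.61215452e-01 -1.43220782e-01]
 [ 0.00000000e+00  0.00000000e+00  0.00000000e+00  1.00000000e+00]]
table z 0.00016130360163857382
blk [ 604.6 -231.9] [19.5 27. ] 26.3 z 0.0218 [528. 208.]
blk [ 627.3 -217.6] [19.9 26.8] 33.3 z 0.0226 [521. 197.]
blk [ 623.9 -354.8] [46.4 27.8] 60.9 z 0.0224 [589. 199.]
blkZ [ 615.6 -225.1] [45.1 27.1] 33.0 z 0.0222 [524. 203.]
blkZ [ 625.4 -355.2] [42.3 35. ] 60.9 z 0.0225 [588. 198.]
bin [ 363.5 -248.5] [111.9  91.5] 84.1 z 0.004 [540. 329.]
rim [596.   53.9] [284.9 268.1] 2.9 z 0.0205 [382. 211.]
pivothead [0.5296 0.1177 0.0801]
bolt2 [ 0.5369 -0.0428  0.0471]
bar [0.5333 0.0203 0.0374]
bedfl [0.5378 0.0631 0.0159]
lug [0.6316 0.1172 0.083 ]
strapend [0.7018 0.1193 0.0447]
bar [532.1  22.1] [49.3 16.9] 77.8 z 0.0363 [399. 245.]
bed [535.9  31.1] [ 59.4 116.3] 3.3 z 0.0189 [392. 244.]
```

Request:
{"method": "carry_out", "body": {
  "deltas": [
    [[-10,-10,-10,0],[-24,-24,-10,0],[-24,-24,0,0],[-24,-24,0,0],[-24,-24,0,0],[-24,-24,0,0],[-24,-24,0,0],[-24,-24,0,0]]
  ],
  "hand": 85
}}

```text
t: 0.82
position: [0.2797, 0.4185, 0.2512]
eef_rot: [-0.0, 0.113, 0.994, -0.0]
wrist_force: [1.8, 0.2, -0.3]
grip_width: 0.993
grip_force: 0.0
```

Request:
{"method": "carry_out", "body": {
  "deltas": [
    [[-19.5,-26.3,0,0],[-19.5,-26.3,0,0],[-19.5,-26.3,0,0],[-19.5,-26.3,0,0],[-19.5,-26.3,0,0],[-19.5,-26.3,0,0],[-19.5,-26.3,0,0],[-19.5,-26.3,0,0]]
  ]
}}

```text
t: 1.48
position: [0.3843, 0.1786, 0.2513]
eef_rot: [0.0, 0.113, 0.994, 0.0]
wrist_force: [0.6, -0.3, 0.2]
grip_width: 0.993
grip_force: 0.0
```

Request:
{"method": "carry_out", "body": {
  "deltas": [
    [[-10,-24,0,7],[-10,-24,0,7],[-5,-24,0,7],[0,-24,0,7],[0,-10,0,7],[0,0,0,7],[0,0,0,7],[0,0,0,7],[0,0,0,7],[0,0,0,7]]
  ]
}}

```text
t: 2.32
position: [0.3631, 0.0773, 0.2513]
eef_rot: [-0.0, 0.665, 0.747, 0.0]
wrist_force: [0.1, -0.4, 0.5]
grip_width: 0.992
grip_force: 0.0
```

```bash
cat >> h.py <<'E'
def phi():
    y=Rq(status.observe()["eef_rot"])[:,1]; return np.degrees(np.arctan2(y[1],y[0]))
def go(x,y,z,f=None):
    """print tool-axis shift (mm) for present orientation and after turn, and turn (deg) to make tool-y angle f (mod 180)"""
    s=status.observe(); R=Rq(s["eef_rot"]); p=phi(); t=0 if f is None else (p-f+90)%180-90
    d=(np.array([x,y,z])-np.array(s["position"])*1000); d0=R.T@d
    d1=Ro.from_euler('z',-t,degrees=True).apply(d0)
    print("phi",round(p,1),"turn",round(t,1),"before-turn shift",d0.round(1),"after-turn shift",d1.round(1))
E
python3 -c "
from h import *
go(532,22,200,-12.2)"
```

```text
phi 6.7 turn 18.9 before-turn shift [-74.7 161.3  51.2] after-turn shift [-18.4 176.7  51.2]
```

Request:
{"method": "carry_out", "body": {
  "deltas": [
    [[0,0,0,6.3],[0,0,0,6.3],[0,0,0,6.3],[-3.7,35,10,0],[-3.7,35,10,0],[-3.7,35,10,0],[-3.7,35,10,0],[-3.7,36.5,11,0],[0,0,0,0]]
  ]
}}

```text
t: 3.07
position: [0.5363, 0.0203, 0.197]
eef_rot: [0.002, 0.777, 0.629, -0.002]
wrist_force: [-0.9, 0.2, 0.4]
grip_width: 0.999
grip_force: 0.0
```

Run:
```python
from h import *
im,dp,c=shot("wrist"); cv2.imwrite("pics/w1.png",im); P=cloud(c,dp); hsv=cv2.cvtColor(im,cv2.COLOR_BGR2HSV)
np.savez("w1.npz",im=im,dp=dp,K=c[0],d=c[1],R=c[2],t=c[3])
for n,X in dict(bar=(.532,.022,.036),bed=(.536,.031,.018),piv=(.531,.117,.082),b2=(.540,-.043,.059)).items():
    u=pix(c,X)[0]; print(n,u.round())
Z=P[...,2]
for n,m,zp in(("bar",(Z>.031)&(Z<.041),.036),("head",(Z>.076)&(Z<.09),.082),("b2",(Z>.05)&(Z<.065),.059),("shoulder/strap",(Z>.041)&(Z<.049),.045)):
    cs,_=cv2.findContours(m.astype(np.uint8),0,2)
    for k in cs:
        if cv2.contourArea(k)<60: continue
        W=onplane(c,k.reshape(-1,2).astype(float),zp)[:,:2]; q=cv2.minAreaRect(np.float32(W*1000)); print(n,np.round(q[0],1),np.round(q[1],1),round(q[2],1))
go(532,22,24)
```

```text
bar [251. 171.]
bed [253. 158.]
piv [221.  63.]
b2 [273. 242.]
bar [533.9  23.8] [49.3 15.3] 77.4
bar [621.5  85.7] [ 2.4 40.6] 2.7
bar [732.2  33.4] [203.   45.4] 81.9
bar [553.6  50.1] [183.8 255.7] 3.6
head [665.6 -56.4] [32.7 58.6] 89.6
head [532.2 117.6] [20.9 21.9] 51.7
head [635.4 119. ] [35.1 10.7] 1.0
head [733.3  25.3] [197.2  47.7] 82.2
head [527.   48.9] [136. 259.] 4.2
b2 [639.4 -68.7] [13.6  9.1] 2.9
b2 [540.9 -39.3] [10.2  6.5] 78.7
b2 [608.5 118.1] [191.7  27.8] 1.0
b2 [728.1  30.8] [201.5  32.2] 88.5
b2 [533.2  48.5] [143.6 257. ] 3.5
shoulder/strap [637.2 -69.3] [26.1  5.4] 6.4
shoulder/strap [540.7 -41.5] [25.3 23.4] 78.3
shoulder/strap [633.1  85.8] [25.7 40.8] 3.4
shoulder/strap [731.5  33.5] [202.  24.] 88.3
shoulder/strap [629.7 143.4] [19.4 26.4] 89.0
shoulder/strap [536.2  49.1] [148.2 255.7] 3.5
phi -12.0 turn 0 before-turn shift [  1.   -1.2 173.8] after-turn shift [  1.   -1.2 173.8]
```

View pics/w1.png

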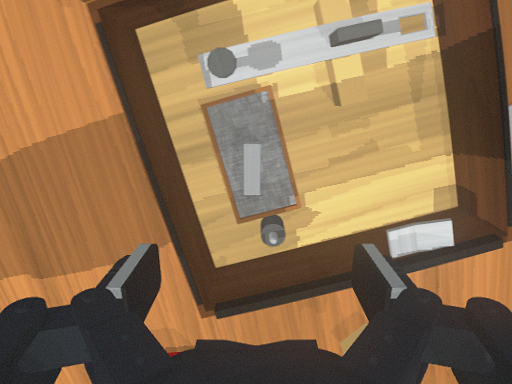

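The wrist view shows the bar at (252,170), bolt 2 at (273,232), the pivot head at (221,63) and the lug at (357,32). All of them agree with the top view.

Request:
{"method": "carry_out", "body": {
  "deltas": [
    [[2.3,0,35,0],[0,0,35,0],[0,0,35,0],[0,0,30,0],[0,0,20,0],[0,0,10,0],[0,0,9,0],[0,0,0,0]]
  ],
  "hand": 30
}}

```text
t: 3.78
position: [0.532, 0.0256, 0.0258]
eef_rot: [-0.0, 0.776, 0.631, -0.0]
wrist_force: [-0.7, 0.2, -0.1]
grip_width: 0.356
grip_force: 0.0
```

Request:
{"method": "carry_out", "body": {
  "deltas": [
    [[0,0,0,0],[0,0,0,0],[0,0,0,0],[0,0,0,0],[0,0,0,0],[0,0,0,0]]
  ],
  "hand": 0
}}

```text
t: 4.28
position: [0.5338, 0.0255, 0.0276]
eef_rot: [0.0, 0.776, 0.63, 0.001]
wrist_force: [-0.7, 0.3, 7.3]
grip_width: 0.162
grip_force: 60.7
```

Request:
{"method": "carry_out", "body": {
  "deltas": [
    [[0,0,-15,0],[0,0,-30,0],[0,0,-30,0],[0,0,-35,0],[0,0,-35,0],[0,0,-15,0],[0,0,0,0]]
  ]
}}

```text
t: 4.87
position: [0.5353, 0.0256, 0.1907]
eef_rot: [0.002, 0.776, 0.63, 0.004]
wrist_force: [0.2, -0.4, -1.4]
grip_width: 0.16
grip_force: 59.7
```

```bash
python3 -c "
from h import *
print(status.observe()['wrist_force'])
go(363.5,-248.5,184,-5.9)
im,dp,c=shot('wrist');cv2.imwrite('pics/w2.png',im)"
```

```text
[ 0.15615349 -0.43130076 -1.40676703]
phi -11.8 turn -5.9 before-turn shift [-303.5 -111.9    4.7] after-turn shift [-290.3 -142.8    4.7]
```

Request:
{"method": "carry_out", "body": {
  "deltas": [
    [[-15,-6,0,-5.9],[-32,-15.6,0,0],[-32,-15.6,0,0],[-32,-15.6,0,0],[-32,-15.6,0,0],[-32,-15.6,0,0],[-32,-15.6,0,0],[-32,-15.6,0,0],[-32,-15.6,0,0],[-19,-11,0,0]]
  ]
}}

```text
t: 5.75
position: [0.3572, -0.2499, 0.1853]
eef_rot: [-0.001, 0.744, 0.668, -0.001]
wrist_force: [1.2, -0.3, -1.1]
grip_width: 0.163
grip_force: 59.7
```

```bash
python3 -c "
from h import *
s=status.observe(); print(s['position'],s['grip_width'],s['wrist_force'])
go(363.5,-248.5,22,-5.9)
go(615.6,-225.1,120,123)
"
```

```text
[ 0.35723093 -0.24985195  0.18525329] 0.1633192683397365 [ 1.23665985 -0.31149867 -1.10768027]
phi -6.1 turn -0.2 before-turn shift [  2.1   6.4 163.2] after-turn shift [  2.    6.5 163.2]
phi -6.1 turn 50.9 before-turn shift [ 52.3 254.4  64.7] after-turn shift [230.3 120.   64.7]
```

Request:
{"method": "carry_out", "body": {
  "deltas": [
    [[2,6.5,30,0],[0,0,35,0],[0,0,35,0],[0,0,35,0],[0,0,20,0],[0,0,10,0],[0,0,4,0],[0,0,0,0]]
  ]
}}

```text
t: 6.42
position: [0.3662, -0.2462, 0.0166]
eef_rot: [-0.001, 0.743, 0.669, -0.0]
wrist_force: [0.3, 0.2, -0.3]
grip_width: 0.162
grip_force: 59.7
```

Request:
{"method": "carry_out", "body": {
  "deltas": [
    [[0,0,0,0],[0,0,0,0],[0,0,0,0],[0,0,-10,0],[0,0,-20,0],[0,0,-35,0],[0,0,-35,0],[0,0,-20,0],[0,0,0,0]]
  ],
  "hand": 32
}}

```text
t: 7.17
position: [0.3696, -0.2476, 0.1421]
eef_rot: [0.004, 0.743, 0.669, 0.003]
wrist_force: [0.5, -0.3, -0.2]
grip_width: 0.373
grip_force: 0.0
```

```bash
python3 -c "
from h import *
im,dp,c=shot('wrist'); P=cloud(c,dp); Z=P[...,2]; hsv=cv2.cvtColor(im,cv2.COLOR_BGR2HSV)
print(pix(c,(.3635,-.2485,.012)))
ins=(abs(P[...,0]-.3635)<.04)&(abs(P[...,1]+.2485)<.05)&(hsv[...,1]<80)
cs,_=cv2.findContours(ins.astype(np.uint8),0,2); k=max(cs,key=cv2.contourArea); W=onplane(c,k.reshape(-1,2).astype(float),.021)[:,:2]; print(cv2.minAreaRect(np.float32(W*1000)), np.median(Z[ins]))
go(615.6,-225.1,150,123)
go(610,-265,200,123)
"
```

```text
[[246.8313762  182.48112417]]
((320.2687683105469, -374.9632873535156), (174.92816162109375, 333.3531188964844), 84.24742126464844) 0.21474169053291278
phi -5.9 turn 51.1 before-turn shift [ 47.  243.4  -8.1] after-turn shift [218.9 116.3  -8.1]
phi -5.9 turn 51.1 before-turn shift [  6.7 242.3 -58.1] after-turn shift [192.7 147.  -58.1]
```

Request:
{"method": "carry_out", "body": {
  "deltas": [
    [[0,0,-15,6.4],[0,0,-15,6.4],[0,0,-15,6.4],[0,0,-13,6.4],[0,0,0,6.4],[0,0,0,6.4],[0,0,0,6.4],[0,0,0,6.3]]
  ],
  "hand": 60
}}

```text
t: 7.88
position: [0.3663, -0.2458, 0.1949]
eef_rot: [-0.001, 0.96, 0.281, -0.0]
wrist_force: [-1.0, 0.8, 0.6]
grip_width: 0.702
grip_force: 0.0
```

Request:
{"method": "carry_out", "body": {
  "deltas": [
    [[20,10,0,0],[30,16,0,0],[30,16,0,0],[30,16,0,0],[30,16,0,0],[30,16,0,0],[30,16,0,0],[19,10.3,0,0],[0,0,0,0]]
  ]
}}

```text
t: 8.63
position: [0.6178, -0.2223, 0.1936]
eef_rot: [0.0, 0.958, 0.286, 0.0]
wrist_force: [0.0, 0.1, -0.8]
grip_width: 0.702
grip_force: 0.0
```

```bash
cat >> h.py <<'E'
def blocks(n="wrist",zlo=.012,zhi=.035,ztop=.023,save=None,near=None,rad=.3):
    im,dp,c=shot(n); P=cloud(c,dp); Z=P[...,2]
    if save: cv2.imwrite(save,im)
    m=(Z>zlo)&(Z<zhi)
    if near is not None: m&=np.hypot(P[...,0]-near[0],P[...,1]-near[1])<rad
    cs,_=cv2.findContours(m.astype(np.uint8),0,2)
    for k in cs:
        if cv2.contourArea(k)<40: continue
        W=onplane(c,k.reshape(-1,2).astype(float),ztop)[:,:2]; q=cv2.minAreaRect(np.float32(W*1000))
        if min(q[1])>10: print("obj",np.round(q[0],1),np.round(q[1],1),round(q[2],1),k.reshape(-1,2).mean(0).round())
    return im,P,c
E
python3 -c "
from h import *
im,P,c=blocks(zlo=.019,zhi=.027,near=(.615,-.26),rad=.18,save='pics/w3.png')
print('top');im,P,c=blocks('top',zlo=.012,zhi=.035,near=(.615,-.26),rad=.18)
print('bin');im,P,c=blocks('top',zlo=.010,zhi=.035,ztop=.021,near=(.3635,-.2485),rad=.037)
go(615.6,-225,40,123)
"
```

```text
obj [ 625.5 -354.3] [46.2 25.2] 61.6 [366. 232.]
obj [ 618.8 -224.5] [43.9 25.3] 33.3 [259. 173.]
top
obj [ 623.7 -354. ] [42.1 28. ] 61.2 [376. 127.]
bin
obj [ 366.8 -248.8] [50.6 20.3] 82.9 [347. 211.]
phi -57.1 turn -0.1 before-turn shift [  2.9   1.9 154.3] after-turn shift [  2.9   1.9 154.3]
```

```bash
python3 -c "
from h import *
for i in range(4):
    s=status.observe();print(s['t'],s['position'].round(4),s['joint_velocities'].round(3)[:4]); viewer.grab_frame('top')
im,P,c=blocks(zlo=.019,zhi=.027,near=(.615,-.26),rad=.18)
"
```

```text
8.7833 [ 0.6125 -0.225   0.1943] [ 0.005 -0.021  0.01   0.017]
8.8333 [ 0.6123 -0.2252  0.1948] [ 0.002 -0.013  0.006  0.003]
8.8833 [ 0.6124 -0.2253  0.1951] [-0.002 -0.009  0.001 -0.005]
8.9333 [ 0.6126 -0.2252  0.1954] [-0.001 -0.004 -0.001 -0.007]
obj [ 625.6 -354. ] [46.4 25.2] 61.5 [367. 226.]
obj [ 618.5 -224.2] [43.7 25.4] 32.9 [256. 168.]
```

Request:
{"method": "carry_out", "body": {
  "deltas": [
    [[5,2.4,25,0],[0,0,35,0],[0,0,35,0],[0,0,35,0],[0,0,30,0],[0,0,15,0],[0,0,11,0],[0,0,0,0],[0,0,0,0]]
  ],
  "hand": 50
}}

```text
t: 9.78
position: [0.6201, -0.2245, 0.0103]
eef_rot: [0.0, 0.959, 0.284, 0.001]
wrist_force: [1.2, 0.3, 0.4]
grip_width: 0.591
grip_force: 0.0
```

Request:
{"method": "carry_out", "body": {
  "deltas": [
    [[0,0,0,0],[0,0,0,0],[0,0,0,0],[0,0,0,0],[0,0,0,0],[0,0,0,0]]
  ],
  "hand": 0
}}

```text
t: 10.28
position: [0.6209, -0.2245, 0.0115]
eef_rot: [0.001, 0.959, 0.284, 0.002]
wrist_force: [-0.6, -0.8, 5.7]
grip_width: 0.263
grip_force: 60.3
```

Request:
{"method": "carry_out", "body": {
  "deltas": [
    [[0,0,-15,0],[0,0,-30,0],[0,0,-35,6],[0,0,-35,6],[0,0,-35,6],[0,0,-20,6],[0,0,0,6],[0,0,0,0],[0,0,0,0]]
  ]
}}

```text
t: 11.03
position: [0.6193, -0.2234, 0.1799]
eef_rot: [-0.0, 1.0, 0.027, 0.0]
wrist_force: [-0.2, -0.1, -0.7]
grip_width: 0.258
grip_force: 59.5
```

```bash
python3 -c "
from h import *
s=status.observe(); print(s['position'],s['grip_width'],s['wrist_force'])
go(535.1,59.9,180,93.1)
"
```

```text
[ 0.61928536 -0.22336245  0.17987511] 0.2579545934982799 [-0.21397615 -0.0914625  -0.66783242]
phi -86.9 turn 0.0 before-turn shift [ -68.5 -287.5   -0. ] after-turn shift [ -68.7 -287.4   -0. ]
```

Request:
{"method": "carry_out", "body": {
  "deltas": [
    [[-4,-15,0,0],[-8,-32,0,0],[-8,-34,0,0],[-8,-34,0,0],[-8,-34,0,0],[-8,-34,0,0],[-8,-34,0,0],[-8,-34,0,0],[-5,-24,0,0],[-3,-12.5,0,0]]
  ]
}}

```text
t: 11.87
position: [0.5348, 0.0638, 0.1783]
eef_rot: [-0.001, 1.0, 0.03, -0.001]
wrist_force: [0.8, -0.1, -0.7]
grip_width: 0.259
grip_force: 59.5
```

Request:
{"method": "carry_out", "body": {
  "deltas": [
    [[0,0,0,0],[0,0,30,0],[0,0,35,0],[0,0,30,0],[0,0,0,0],[0,0,0,0],[0,0,0,0]]
  ]
}}

```text
t: 12.45
position: [0.5377, 0.0584, 0.0855]
eef_rot: [0.0, 1.0, 0.025, 0.001]
wrist_force: [-0.4, 0.6, 0.0]
grip_width: 0.26
grip_force: 59.5
```

```bash
python3 -c "
from h import *
s=status.observe(); print(s['position'],s['grip_width'],s['wrist_force'])
go(536,59.9,31,93.1)
im,dp,c=shot('wrist');cv2.imwrite('pics/w4.png',im)
"
```

```text
[0.53773403 0.05835155 0.08552299] 0.2596442006972825 [-0.41928368  0.55179166  0.04794266]
phi -87.1 turn -0.2 before-turn shift [-1.7 -1.7 54.5] after-turn shift [-1.7 -1.7 54.5]
```

View pics/w4.png

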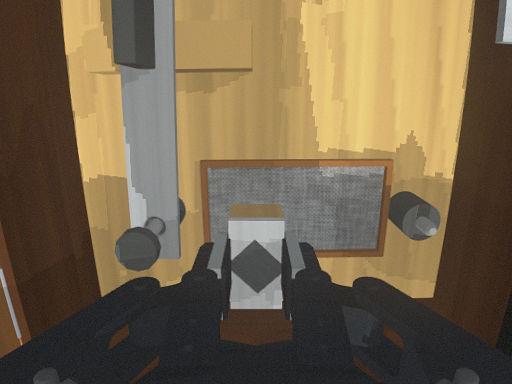

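The block is held square between the pads at (256,262), above the bed's upper-left part. The pivot is at (138,248) and bolt 2 at (413,215).

Request:
{"method": "carry_out", "body": {
  "deltas": [
    [[-0.8,-1.7,20,0],[0,0,18,0],[0,0,9,0],[0,0,5,0],[0,0,2,0],[0,0,0,0],[0,0,0,0]]
  ]
}}

```text
t: 13.08
position: [0.5365, 0.0612, 0.0312]
eef_rot: [-0.0, 1.0, 0.026, 0.001]
wrist_force: [-0.3, 0.2, -0.2]
grip_width: 0.26
grip_force: 64.3
```

Request:
{"method": "carry_out", "body": {
  "deltas": [
    [[0,0,0,0],[0,0,0,0],[0,0,0,0],[0,0,-10,0],[0,0,-30,0],[0,0,-35,0],[0,0,-35,0],[0,0,-35,0],[0,0,-20,0],[0,0,0,0]]
  ],
  "hand": 40
}}

```text
t: 13.92
position: [0.5388, 0.0615, 0.2004]
eef_rot: [-0.002, 1.0, 0.026, 0.004]
wrist_force: [0.8, 0.5, -0.8]
grip_width: 0.471
grip_force: 0.0
```

```bash
python3 -c "
from h import *
s=status.observe(); print(s['position'],s['grip_width'],s['wrist_force'])
print('bed');blocks(zlo=.035,zhi=.0435,ztop=.041,near=(.537,.032),rad=.055)
print('top');blocks('top',zlo=.012,zhi=.035,near=(.615,-.26),rad=.18)
go(625,-354,200,151.3)
"
```

```text
[0.53880284 0.06148669 0.20040316] 0.4713151074198106 [ 0.80504908  0.51758164 -0.77761474]
bed
obj [534.7  61.6] [44.7 26.5] 3.0 [259. 179.]
top
obj [ 623.9 -354. ] [42.6 27.9] 62.9 [376. 127.]
phi -87.0 turn -58.3 before-turn shift [ 67.  419.9  -4.2] after-turn shift [-322.1  277.6   -4.2]
```

Request:
{"method": "carry_out", "body": {
  "deltas": [
    [[4,25,0,0],[6,39,0,0],[6,39,0,0],[6,39,0,0],[6,39,0,0],[6,39,0,0],[6,39,0,0],[6,39,0,0],[6,39,0,0],[6,39,0,0]]
  ],
  "hand": 50
}}

```text
t: 14.85
position: [0.6125, -0.3125, 0.1932]
eef_rot: [-0.001, 1.0, 0.026, -0.001]
wrist_force: [1.2, 0.8, 0.4]
grip_width: 0.587
grip_force: 0.0
```

Request:
{"method": "carry_out", "body": {
  "deltas": [
    [[9,30,0,0],[0,14,0,-5.8],[0,0,0,-6.5],[0,0,0,-6.5],[0,0,0,-6.5],[0,0,0,-6.5],[0,0,0,-6.5],[0,0,0,-6.5],[0,0,0,-6.5],[0,0,0,-7]]
  ]
}}

```text
t: 15.68
position: [0.6236, -0.3541, 0.1931]
eef_rot: [-0.001, 0.859, 0.512, -0.001]
wrist_force: [0.5, -0.8, -0.0]
grip_width: 0.584
grip_force: 0.0
```

Request:
{"method": "carry_out", "body": {
  "deltas": [
    [[0,0,0,0],[0,0,0,0],[0,0,0,0]]
  ]
}}

```text
t: 15.93
position: [0.6239, -0.3546, 0.1942]
eef_rot: [-0.001, 0.861, 0.508, -0.0]
wrist_force: [-0.2, 0.0, 0.2]
grip_width: 0.588
grip_force: 0.0
```

```bash
python3 -c "
from h import *
blocks(zlo=.019,zhi=.027,near=(.615,-.33),rad=.1)
go(625,-354,11,151.3)
"
```

```text
obj [ 625.2 -355. ] [44.1 23.5] 60.6 [259. 175.]
phi -28.9 turn -0.2 before-turn shift [  1.    0.7 183.5] after-turn shift [  1.    0.7 183.5]
```

Request:
{"method": "carry_out", "body": {
  "deltas": [
    [[0,1,25,0],[0,0,35,0],[0,0,35,0],[0,0,35,0],[0,0,28,0],[0,0,15,0],[0,0,10,0],[0,0,0,0],[0,0,0,0]]
  ]
}}

```text
t: 16.73
position: [0.6259, -0.3558, 0.0132]
eef_rot: [0.001, 0.861, 0.509, 0.0]
wrist_force: [0.8, -0.8, 0.5]
grip_width: 0.585
grip_force: 0.0
```

Request:
{"method": "carry_out", "body": {
  "deltas": [
    [[0,0,0,0],[0,0,0,0],[0,0,0,0],[0,0,0,0],[0,0,0,0],[0,0,0,0]]
  ],
  "hand": 0
}}

```text
t: 17.23
position: [0.6266, -0.356, 0.0147]
eef_rot: [0.001, 0.86, 0.509, 0.001]
wrist_force: [-0.4, 1.1, 7.9]
grip_width: 0.258
grip_force: 60.4
```

Request:
{"method": "carry_out", "body": {
  "deltas": [
    [[0,0,-15,0],[0,0,-30,0],[0,0,-35,6],[0,0,-35,6.5],[0,0,-35,6.5],[0,0,-20,6.5],[0,0,0,6.5],[0,0,0,6.5],[0,0,0,6.5],[0,0,0,6.5]]
  ]
}}

```text
t: 18.07
position: [0.6254, -0.3549, 0.1839]
eef_rot: [-0.0, 0.997, 0.082, 0.001]
wrist_force: [0.5, -0.2, -0.5]
grip_width: 0.261
grip_force: 59.7
```

Request:
{"method": "carry_out", "body": {
  "deltas": [
    [[0,0,0,6.5],[0,0,0,0],[0,0,0,0]]
  ]
}}

```text
t: 18.32
position: [0.6254, -0.3549, 0.1831]
eef_rot: [0.0, 1.0, 0.03, 0.0]
wrist_force: [-1.1, -0.5, -0.5]
grip_width: 0.259
grip_force: 59.7
```

```bash
python3 -c "
from h import *
s=status.observe(); print(s['position'],s['grip_width'],s['wrist_force'])
go(538.1,4,180,93.1)
print('bed');blocks('top',zlo=.035,zhi=.0435,ztop=.041,near=(.537,.032),rad=.055)
"
```

```text
[ 0.62538891 -0.35493151  0.18305255] 0.2594775756201774 [-1.12652275 -0.48789113 -0.48760737]
phi -86.6 turn 0.3 before-turn shift [ -65.5 -363.5    2.9] after-turn shift [ -67.8 -363.1    2.9]
bed
obj [533.1  59.6] [24.2 43. ] 89.5 [244. 157.]
```

Request:
{"method": "carry_out", "body": {
  "deltas": [
    [[-4,-24,0,0.3],[-7,-38,0,0],[-7,-38,0,0],[-7,-38,0,0],[-7,-38,0,0],[-7,-38,0,0],[-7,-38,0,0],[-7,-38,0,0],[-7,-38,0,0],[-6,-25,0,0]]
  ]
}}

```text
t: 19.2
position: [0.5402, -0.0019, 0.1824]
eef_rot: [-0.001, 1.0, 0.029, -0.0]
wrist_force: [0.6, 0.4, -0.1]
grip_width: 0.258
grip_force: 59.6
```

Request:
{"method": "carry_out", "body": {
  "deltas": [
    [[-1,-10,0,0],[0,0,0,0],[0,0,30,0],[0,0,35,0],[0,0,28,0],[0,0,0,0],[0,0,0,0],[0,0,0,0]]
  ]
}}

```text
t: 19.87
position: [0.5409, 0.0019, 0.0908]
eef_rot: [0.0, 1.0, 0.025, 0.001]
wrist_force: [0.1, -0.4, -0.5]
grip_width: 0.258
grip_force: 59.6
```

```bash
python3 -c "
from h import *
s=status.observe(); print(s['position'],s['grip_width'],s['wrist_force'])
go(538.1,4,34,93.1)
"
```

```text
[0.54089874 0.00191134 0.09082712] 0.25798031389087767 [ 0.11106411 -0.44229699 -0.45895533]
phi -87.2 turn -0.3 before-turn shift [-2.8 -2.3 56.8] after-turn shift [-2.8 -2.3 56.8]
```

Request:
{"method": "carry_out", "body": {
  "deltas": [
    [[-2.8,-2.3,20,0],[0,0,18,0],[0,0,10,0],[0,0,6,0],[0,0,2,0],[0,0,0,0],[0,0,0,0]]
  ]
}}

```text
t: 20.45
position: [0.5374, 0.0058, 0.0342]
eef_rot: [-0.0, 1.0, 0.026, 0.001]
wrist_force: [-0.4, 0.2, -1.4]
grip_width: 0.258
grip_force: 59.7
```

Request:
{"method": "carry_out", "body": {
  "deltas": [
    [[0,0,0,0],[0,0,0,0],[0,0,0,0],[0,0,-10,0],[0,0,-30,0],[0,0,-35,0],[0,0,-35,0],[0,0,-35,0],[0,0,-20,0],[0,0,0,0]]
  ],
  "hand": 40
}}

```text
t: 21.28
position: [0.5393, 0.0056, 0.2033]
eef_rot: [-0.001, 1.0, 0.026, 0.004]
wrist_force: [1.0, -1.0, 0.3]
grip_width: 0.465
grip_force: 0.0
```

```bash
python3 -c "
from h import *
s=status.observe(); print(s['position'],s['joints'].round(2))
print('bed');im,P,c=blocks(zlo=.035,zhi=.0435,ztop=.041,near=(.537,.032),rad=.06,save='pics/w5.png')
go(635.4,119,200)
"
```

```text
[0.53930139 0.00556116 0.20330523] [-0.81  0.42  0.95  1.95 -0.42  0.97 -1.19]
bed
obj [534.5  61.5] [45.1 25.5] 2.4 [199. 180.]
obj [538.3   6.2] [45.1 23.5] 2.4 [256. 170.]
phi -87.0 turn 0 before-turn shift [ 103.1 -107.7    1.7] after-turn shift [ 103.1 -107.7    1.7]
```

View pics/w5.png

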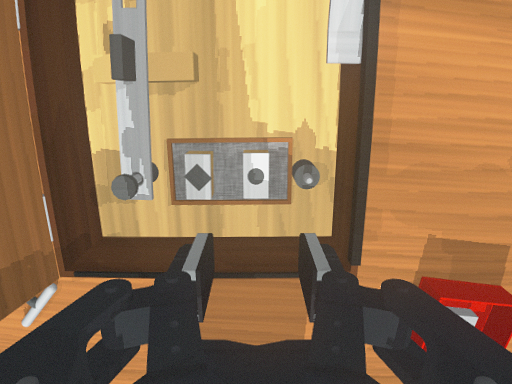

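Both blocks lie flat inside the lips, at (199,177) and (256,176). Next I turn the tool half round so the strap swing stays within the last joint's range.

Request:
{"method": "carry_out", "body": {
  "deltas": [
    [[0,0,0,-7],[0,0,0,-7],[0,0,0,-7],[0,0,0,-7],[0,0,0,-7],[0,0,0,-7],[0,0,0,-7],[0,0,0,-7],[0,0,0,-7],[0,0,0,-7]]
  ]
}}

```text
t: 22.17
position: [0.5356, 0.0059, 0.1973]
eef_rot: [-0.001, 0.802, 0.597, -0.001]
wrist_force: [-0.2, -0.4, -0.2]
grip_width: 0.469
grip_force: 0.0
```

Request:
{"method": "carry_out", "body": {
  "deltas": [
    [[0,0,0,-7],[0,0,0,-7],[0,0,0,-7],[0,0,0,-7],[0,0,0,-7],[0,0,0,-7],[0,0,0,-7],[0,0,0,-7],[0,0,0,-7],[0,0,0,-7]]
  ]
}}

```text
t: 23.0
position: [0.5356, 0.0059, 0.1972]
eef_rot: [-0.001, 0.315, 0.949, -0.0]
wrist_force: [-0.0, 0.4, 0.1]
grip_width: 0.467
grip_force: 0.0
```

Request:
{"method": "carry_out", "body": {
  "deltas": [
    [[0,0,0,-7],[0,0,0,-7],[0,0,0,-7],[0,0,0,-7],[0,0,0,-7],[0,0,0,-3],[0,0,0,0],[0,0,0,0]]
  ]
}}

```text
t: 23.67
position: [0.5359, 0.0058, 0.1975]
eef_rot: [-0.001, -0.007, 1.0, -0.0]
wrist_force: [0.1, -0.1, 0.4]
grip_width: 0.468
grip_force: 0.0
```

```bash
python3 -c "
from h import *
s=status.observe(); print(s['position'],s['joints'].round(2))
go(635.4,119,200,90.8)
"
```

```text
[0.53590131 0.00581033 0.19752316] [-0.29  0.32  0.26  1.93 -0.1   0.91  1.61]
phi 90.8 turn 0.0 before-turn shift [-101.1  111.7   -2.7] after-turn shift [-101.1  111.8   -2.7]
```

Request:
{"method": "carry_out", "body": {
  "deltas": [
    [[-16,18,0,0],[-25,28,0,0],[-25,28,0,0],[-25,28,0,0],[-10,10,0,0],[0,0,0,0],[0,0,0,0],[0,0,0,0]]
  ]
}}

```text
t: 24.33
position: [0.6348, 0.1182, 0.1977]
eef_rot: [-0.001, -0.007, 1.0, -0.001]
wrist_force: [-0.3, -1.2, 0.8]
grip_width: 0.469
grip_force: 0.0
```

```bash
python3 -c "
from h import *
s=status.observe(); print(s['position'],s['joints'].round(2))
im,P,c=blocks(zlo=.074,zhi=.086,ztop=.080,near=(.60,.119),rad=.09)
blocks(zlo=.041,zhi=.053,ztop=.05,near=(.62,.119),rad=.13)
go(635.4,119,56,90.8)
"
```

```text
[0.63483803 0.11822829 0.19767759] [-0.4   0.5   0.23  1.66 -0.13  1.01  1.45]
obj [532.1 117.5] [21.3 21.1] 47.5 [258.  50.]
obj [549.4  15.1] [14.  21.3] 86.6 [139.  79.]
obj [610.8 109.3] [197.8  87.3] 2.7 [247. 148.]
obj [528.3  61.7] [43.  24.3] 2.1 [190.  50.]
phi 90.8 turn 0.0 before-turn shift [ -0.5   1.1 142.3] after-turn shift [ -0.5   1.1 142.3]
```

Request:
{"method": "carry_out", "body": {
  "deltas": [
    [[-0.5,1,25,0],[0,0,35,0],[0,0,30,0],[0,0,25,0],[0,0,15,0],[0,0,10,0],[0,0,0,0],[0,0,0,0]]
  ]
}}

```text
t: 25.1
position: [0.6364, 0.12, 0.0588]
eef_rot: [0.0, -0.008, 1.0, -0.0]
wrist_force: [0.8, -0.0, 0.5]
grip_width: 0.467
grip_force: 0.0
```

Request:
{"method": "carry_out", "body": {
  "deltas": [
    [[0,0,0,0],[0,0,0,0],[0,0,0,0],[0,0,0,0],[0,0,0,0],[0,0,0,0],[0,0,0,0]]
  ],
  "hand": 0
}}

```text
t: 25.68
position: [0.6373, 0.1207, 0.06]
eef_rot: [0.001, -0.008, 1.0, 0.0]
wrist_force: [-0.7, -0.3, 7.0]
grip_width: 0.105
grip_force: 60.1
```

```bash
python3 -c "
from h import *
s=status.observe(); print(s['position'],s['grip_width'],s['wrist_force'],phi())
im,dp,c=shot('wrist');cv2.imwrite('pics/w6.png',im)
"
```

```text
[0.63733105 0.12071939 0.06001525] 0.10537121822309192 [-0.65371941 -0.33301987  7.04714993] 90.94993290876764
```

View pics/w6.png

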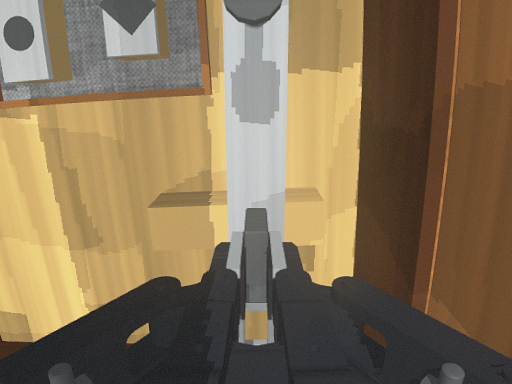

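The lug at (256,250) is held squarely between the pads, and the strap runs up to the pivot head at (252,5).

Request:
{"method": "carry_out", "body": {
  "deltas": [
    [[0,0,-5,0],[0,0,-5,0],[0,0,-5,0],[0,0,-5,0],[0,0,0,0],[0,0,0,0],[0,0,0,0]]
  ]
}}

```text
t: 26.32
position: [0.636, 0.1207, 0.0782]
eef_rot: [-0.0, -0.008, 1.0, -0.0]
wrist_force: [-0.6, -0.1, -2.1]
grip_width: 0.098
grip_force: 59.0
```

Request:
{"method": "carry_out", "body": {
  "deltas": [
    [[0.2,-5,0,2.8],[0.3,-7.3,0,4],[0.3,-7.3,0,4],[0.3,-7.3,0,4],[0.3,-7.3,0,4],[0,0,0,0],[0,0,0,0]]
  ]
}}

```text
t: 26.9
position: [0.6307, 0.0868, 0.078]
eef_rot: [-0.0, 0.154, 0.988, -0.0]
wrist_force: [0.3, -0.2, -2.7]
grip_width: 0.097
grip_force: 59.0
```

```bash
python3 -c "
from h import *
s=status.observe(); p=s['position']*1000; d=p[:2]-[532.2,117.6]
print(p,s['grip_width'],s['wrist_force'],s['moment'],phi(), np.hypot(*d),np.degrees(np.arctan2(d[1],d[0])))
"
```

```text
[630.72536839  86.78660564  77.98638243] 0.09703251215114456 [ 0.29019511 -0.16785841 -2.68868701] [ 0.01011839 -0.05558699  0.01190775] 72.23080445203493 103.23135903375898 -17.366853657792195
```

Request:
{"method": "carry_out", "body": {
  "deltas": [
    [[0.3,-7.2,-2,4],[0.3,-7.2,0,4],[0.3,-7.2,0,4],[0.3,-7.2,0,4],[0.3,-7.2,0,4],[0.3,-7.2,0,4],[0.3,-7.2,0,4],[0.3,-7.2,0,4],[0,0,0,0],[0,0,0,0]]
  ]
}}

```text
t: 27.73
position: [0.5991, 0.0399, 0.0803]
eef_rot: [0.0, 0.42, 0.908, -0.0]
wrist_force: [0.4, -3.9, -1.4]
grip_width: 0.1
grip_force: 59.1
```

Request:
{"method": "carry_out", "body": {
  "deltas": [
    [[0.3,-7.2,0,4],[0.3,-7.2,0,4],[0.3,-7.2,0,4],[0.3,-7.2,0,4],[0.3,-7.2,0,4],[0.3,-7.2,0,4],[0.3,-7.2,0,4],[0,0,0,0],[0,0,0,0],[0,0,0,0]]
  ]
}}

```text
t: 28.57
position: [0.5546, 0.0173, 0.0805]
eef_rot: [0.001, 0.626, 0.779, -0.0]
wrist_force: [-0.7, -5.8, -0.9]
grip_width: 0.105
grip_force: 59.2
```

```bash
python3 -c "
from h import *
s=status.observe(); p=s['position']*1000; d=p[:2]-[532.2,117.6]
print(p,s['grip_width'],s['wrist_force'],s['moment'],phi(), np.hypot(*d),np.degrees(np.arctan2(d[1],d[0])),s['joints'].round(2))
go(537.8,13.5,80,3.06)
im,dp,c=shot('wrist');cv2.imwrite('pics/w7.png',im)
"
```

```text
[554.6245174   17.3100518   80.46528045] 0.10450648421384923 [-0.73339804 -5.81310375 -0.88597017] [-1.32064021  0.02458363  0.15628983] 12.420640838187675 102.76639864848511 -77.39615968924285 [-0.52  0.56  0.55  1.97 -0.44  0.72  0.51]
phi 12.4 turn 9.4 before-turn shift [ -0.1 -17.3   0.5] after-turn shift [ -2.9 -17.    0.5]
```

View pics/w7.png

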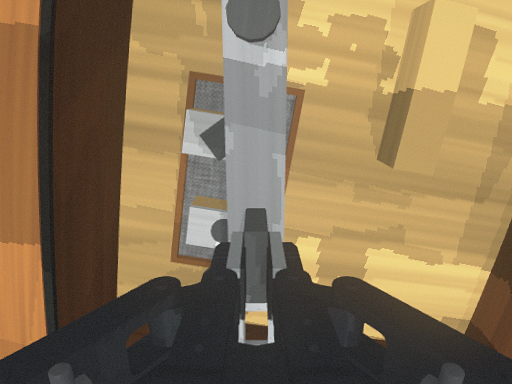

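The strap now lies almost over the bed, with the pivot head at (252,10) and about 9° left to go. The force says the grip is about 2 mm too near the pivot, so I ease outward.

Request:
{"method": "carry_out", "body": {
  "deltas": [
    [[-2,0,0,0],[0.2,-5.6,0,3.1],[0.2,-5.6,0,3.1],[0.2,-5.6,0,3.1],[0,0,0,0],[0,0,0,0],[0,0,0,0]]
  ]
}}

```text
t: 29.2
position: [0.5378, 0.0146, 0.0802]
eef_rot: [-0.0, 0.688, 0.726, -0.0]
wrist_force: [-1.2, -2.2, -0.4]
grip_width: 0.101
grip_force: 59.0
```

```bash
python3 -c "
from h import *
s=status.observe(); p=s['position']*1000; d=p[:2]-[532.2,117.6]
print(p,s['grip_width'],s['wrist_force'],s['moment'],phi(), np.hypot(*d),np.degrees(np.arctan2(d[1],d[0])))
go(537.8,13.2,80,3.06)
im,dp,c=shot('wrist');P=cloud(c,dp)
im2,dp2,c2=shot('scene');q=pix(c2,(.54,-.042,.06))[0].astype(int);x0,y0=q-[60,45];a=cv2.resize(im2[y0:y0+90,x0:x0+120],(640,480),interpolation=cv2.INTER_CUBIC)
cv2.imwrite('pics/s8.png',a)
"
```

```text
[537.82986128  14.64053418  80.1654581 ] 0.10122657701175924 [-1.18167704 -2.24322831 -0.43917501] [-0.56106845  0.17095278  0.0850768 ] 3.0590639469945704 103.11327237277355 -86.87016266290885
phi 3.1 turn -0.0 before-turn shift [-1.4 -0.1  0.2] after-turn shift [-1.4 -0.1  0.2]
```

View pics/s8.png

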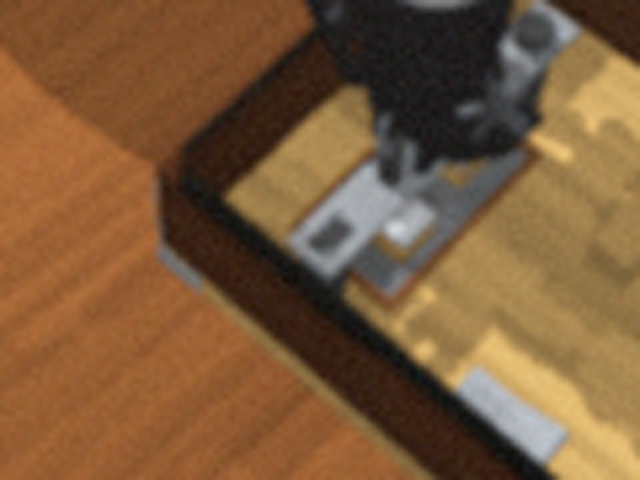

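The slot, at (330,235), shows the dark bolt beneath it. I move 1.4 mm outward and lower.

Request:
{"method": "carry_out", "body": {
  "deltas": [
    [[-1.4,0,0,0],[0,0,3,0],[0,0,3,0],[0,0,3,0],[0,0,3,0],[0,0,3,0],[0,0,0,0],[0,0,0,0]]
  ]
}}

```text
t: 29.97
position: [0.5376, 0.0128, 0.065]
eef_rot: [-0.0, 0.689, 0.725, -0.0]
wrist_force: [-0.5, -1.1, -1.8]
grip_width: 0.101
grip_force: 59.0
```

Request:
{"method": "carry_out", "body": {
  "deltas": [
    [[0,0,2,0],[0,0,2,0],[0,0,1,0],[0,0,0,0],[0,0,0,0]]
  ]
}}

```text
t: 30.38
position: [0.5378, 0.0128, 0.0603]
eef_rot: [0.0, 0.689, 0.725, 0.0]
wrist_force: [0.6, 0.3, -1.5]
grip_width: 0.103
grip_force: 59.1
```

Request:
{"method": "carry_out", "body": {
  "deltas": [
    [[0,0,0,0],[0,0,0,0],[0,0,0,0],[0,0,-5,0],[0,0,-20,0],[0,0,-35,0],[0,0,-35,0],[0,0,-35,0],[0,0,-15,0],[0,0,0,0]]
  ],
  "hand": 40
}}

```text
t: 31.22
position: [0.5403, 0.0127, 0.2097]
eef_rot: [0.002, 0.689, 0.724, 0.004]
wrist_force: [-0.7, -0.5, -0.5]
grip_width: 0.461
grip_force: 0.0
```

```bash
python3 -c "
from h import *
im,dp,c=shot('top');P=cloud(c,dp)
s=status.observe(); print(s['position'],s['joints'].round(2))
im,dp,c=shot('wrist');P=cloud(c,dp);Z=P[...,2]
cv2.imwrite('pics/w9.png',im)
def at(x,y,rad=.004):
    m=np.hypot(P[...,0]-x,P[...,1]-y)<rad; return m.sum(),np.median(Z[m]).round(4) if m.any() else None
e=np.array([.0534,-.9986]);o=np.array([.5322,.1176])
for t in(.03,.05,.075,.13,.145,.16,.1755): print(t,at(*(o+t*e)))
"
```

```text
[0.53889663 0.01301652 0.20742638] [-0.68  0.36  0.73  1.94 -0.29  0.95  0.25]
0.03 (np.int64(68), np.float64(0.0507))
0.05 (np.int64(66), np.float64(0.0505))
0.075 (np.int64(62), np.float64(0.0508))
0.13 (np.int64(20), np.float64(0.0505))
0.145 (np.int64(43), np.float64(0.0507))
0.16 (np.int64(67), np.float64(0.0576))
0.1755 (np.int64(32), np.float64(0.0503))
```

View pics/w9.png

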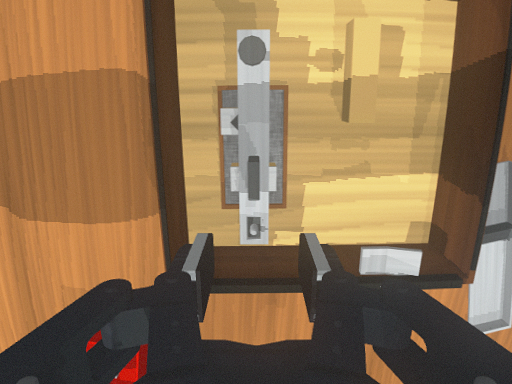

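The strap lies level at 50.5 mm with bolt 2 through its slot at (254,229). However, block A at (230,122) looks shifted toward -x against the lip, so I'll measure it.

```bash
python3 -c "
from h import *
im,dp,c=shot('wrist');P=cloud(c,dp);Z=P[...,2];hsv=cv2.cvtColor(im,cv2.COLOR_BGR2HSV)
R=Ro.from_euler('z',3.06,degrees=True).as_matrix()
B=(P-[.5366,.0319,.018])@R
m=(abs(B[...,0])<.045)&(abs(B[...,1])<.06)&(B[...,2]>.012)&(B[...,2]<.0275)
n,l,st,ce=cv2.connectedComponentsWithStats(m.astype(np.uint8))
for i in range(1,n):
    if st[i,4]<40: continue
    b=B[l==i]*1000; print(st[i],'x',np.percentile(b[:,0],[2,98]).round(1),'y',np.percentile(b[:,1],[2,98]).round(1),'z',np.percentile(b[:,2],[5,50,95]).round(1))
print(np.degrees(0))
# lid & tee
im,dp,c=shot('top');P=cloud(c,dp);B=(P-[.596,.0539,0])@R;hsv=cv2.cvtColor(im,cv2.COLOR_BGR2HSV)
m=(B[...,1]>.135)&(B[...,1]<.30)&(abs(B[...,0])<.145)&(B[...,2]>.12)
b=B[m]; print('lid pts',len(b),np.polyfit(b[:,2],b[:,1],1),b[:,2].max(), b.min(0),b.max(0))
"
```

```text
[222 108  18  27 455] x [-29.3 -14.4] y [17.5 41.1] z [22.3 23.5 24.8]
[232 165   9  27 232] x [-22.2 -14.4] y [-37.1 -13.9] z [17.7 23.6 24.9]
[271 165   7  27 189] x [15.3 21.3] y [-37.5 -13.8] z [18.6 23.5 24.6]
0.0
lid pts 3400 [0.19233434 0.11053436] 0.36117484115775134 [-0.14255206  0.1350406   0.12042499] [0.1423048  0.20985971 0.36117484]
```

Block A lies flat (top at 23.5 mm, centre at x = -7 mm, y = +29 mm), inside the limits. The lid stands at about 1.76 rad with its top edge at z 0.36. Next I go over it and push from behind.

Request:
{"method": "carry_out", "body": {
  "deltas": [
    [[0,0,-20,0],[0,0,-38,0],[0,0,-38,0],[0,0,-38,0],[0,0,-38,0],[0,0,-38,0],[0,0,-20,0],[0,0,0,0],[0,0,0,0]]
  ],
  "hand": 0
}}

```text
t: 32.17
position: [0.5378, 0.0129, 0.4347]
eef_rot: [-0.0, 0.689, 0.725, -0.0]
wrist_force: [-0.2, -0.6, -1.0]
grip_width: -0.003
grip_force: 0.0
```

```bash
python3 -c "
from h import *
s=status.observe(); print(s['position'],s['joints'].round(2))
go(533,295,435,3.06)
"
```

```text
[0.53779032 0.01294481 0.43474378] [-0.79  0.14  0.8   1.63 -0.1   1.41  0.08]
phi 2.9 turn -0.2 before-turn shift [281.9   9.3  -0.3] after-turn shift [281.9  10.3  -0.3]
```

Request:
{"method": "carry_out", "body": {
  "deltas": [
    [[20,1,0,0],[32,1,0,0],[34,1,0,0],[34,1,0,0],[34,1,0,0],[34,1,0,0],[34,1,0,0],[34,1,0,0],[26,1,0,0],[0,0,0,0]]
  ]
}}

```text
t: 33.0
position: [0.5299, 0.3022, 0.4305]
eef_rot: [-0.001, 0.686, 0.728, -0.003]
wrist_force: [-0.2, 0.9, -0.4]
grip_width: 0.003
grip_force: 0.0
```

Request:
{"method": "carry_out", "body": {
  "deltas": [
    [[0,0,0,0],[0,0,20,0],[0,0,30,0],[0,0,30,0],[0,0,30,0],[0,0,20,0],[0,0,0,0],[0,0,0,0]]
  ]
}}

```text
t: 33.67
position: [0.5323, 0.2931, 0.304]
eef_rot: [-0.0, 0.69, 0.724, -0.002]
wrist_force: [0.7, 0.4, 0.6]
grip_width: -0.001
grip_force: 0.0
```

```bash
python3 -c "
from h import *
s=status.observe(); print(s['position'],s['joints'].round(2),s['wrist_force'])
im,dp,c=shot('scene'); cv2.imwrite('pics/s10.png',im)
"
```

```text
[0.53234636 0.29307321 0.30404826] [-1.04  0.37  0.63  1.66 -0.23  1.19 -0.31] [0.71793538 0.44968602 0.62259685]
```

View pics/s10.png

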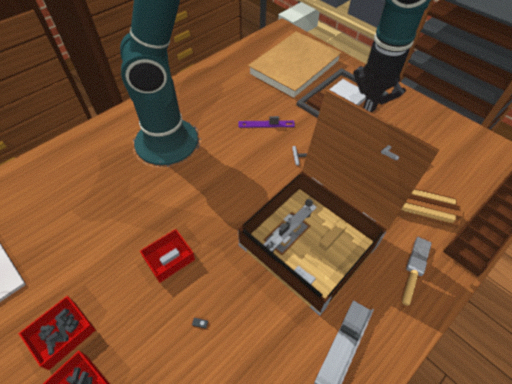

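The gripper is behind the lid at (380,90), the strap lies over the blocks, and the bar is in the bin at (170,257). Now pushing the lid.

Request:
{"method": "carry_out", "body": {
  "deltas": [
    [[-15,0,0,0],[-18,0,0,0],[-15,0,0,0],[-12,0,0,0],[-12,0,0,0],[-12,0,0,0],[-12,0,0,0],[-12,0,0,0]]
  ]
}}

```text
t: 34.38
position: [0.5381, 0.1861, 0.3054]
eef_rot: [-0.0, 0.689, 0.725, 0.0]
wrist_force: [1.1, 3.5, 0.1]
grip_width: -0.001
grip_force: 1.3
```

Request:
{"method": "carry_out", "body": {
  "deltas": [
    [[-12,0,0,0],[-12,0,0,0],[-12,0,0,0],[-12,0,0,0],[-12,0,0,0]]
  ]
}}

```text
t: 34.8
position: [0.5409, 0.1256, 0.3051]
eef_rot: [-0.0, 0.689, 0.724, -0.0]
wrist_force: [-0.4, 0.7, -0.6]
grip_width: 0.001
grip_force: 0.7
```

Request:
{"method": "carry_out", "body": {
  "deltas": [
    [[-12,0,0,0],[-12,0,0,0],[-12,0,0,0],[-12,0,0,0],[0,0,0,0]]
  ]
}}

```text
t: 35.22
position: [0.5437, 0.0753, 0.3056]
eef_rot: [0.001, 0.691, 0.723, -0.0]
wrist_force: [-1.1, 0.1, 0.1]
grip_width: 0.001
grip_force: 0.0
```

Request:
{"method": "carry_out", "body": {
  "deltas": [
    [[0,0,-20,0],[0,0,-30,0],[0,0,-30,0],[0,0,0,0],[0,0,0,0],[0,0,0,0],[0,0,0,0],[0,0,0,0],[0,0,0,0],[0,0,0,0]]
  ]
}}

```text
t: 36.05
position: [0.5432, 0.0792, 0.3846]
eef_rot: [-0.0, 0.689, 0.725, -0.001]
wrist_force: [0.5, -0.2, 0.7]
grip_width: 0.0
grip_force: 0.0
```

Request:
{"method": "carry_out", "body": {
  "deltas": [
    [[0,0,0,0],[0,0,0,0],[0,0,0,0],[0,0,0,0],[0,0,0,0],[0,0,0,0],[0,0,0,0],[0,0,0,0],[0,0,0,0],[0,0,0,0]]
  ]
}}

```text
t: 36.88
position: [0.5434, 0.0792, 0.3853]
eef_rot: [0.0, 0.689, 0.725, 0.0]
wrist_force: [0.2, -0.7, -0.3]
grip_width: 0.001
grip_force: 0.0
```

Request:
{"method": "carry_out", "body": {
  "deltas": [
    [[0,0,0,0],[0,0,0,0],[0,0,0,0],[0,0,0,0],[0,0,0,0],[0,0,0,0],[0,0,0,0],[0,0,0,0],[0,0,0,0],[0,0,0,0]]
  ]
}}

```text
t: 37.72
position: [0.5434, 0.0792, 0.3853]
eef_rot: [0.0, 0.689, 0.725, 0.0]
wrist_force: [0.6, -1.1, -0.1]
grip_width: -0.003
grip_force: 0.0
```

Request:
{"method": "carry_out", "body": {
  "deltas": [
    [[0,0,0,0],[0,0,0,0],[0,0,0,0],[0,0,0,0],[0,0,0,0],[0,0,0,0],[0,0,0,0],[0,0,0,0],[0,0,0,0],[0,0,0,0]]
  ]
}}

```text
t: 38.55
position: [0.5434, 0.0792, 0.3853]
eef_rot: [0.0, 0.689, 0.725, 0.0]
wrist_force: [-0.5, -0.7, -0.1]
grip_width: -0.002
grip_force: 0.0
```

```bash
cat > lid.py <<'E'
from h import *
s=status.observe(); print(s['position'],s['joints'].round(2),s['wrist_force'])
im,dp,c=shot('scene'); P=cloud(c,dp); R=Ro.from_euler('z',3.06,degrees=True).as_matrix()
B=(P-[.596,.0539,0])@R
m=(abs(B[...,0])<.13)&(abs(B[...,1])<.12)&(B[...,2]<.125)&(B[...,2]>.08)
b=B[m]; A=np.c_[b[:,:2],np.ones(len(b))]; k=np.linalg.lstsq(A,b[:,2],rcond=None)[0]
print('plane',k.round(4),len(b))
m=(abs(B[...,0]-.05)<.06)&(abs(B[...,1]+.085)<.06)&(B[...,2]>.123)&(B[...,2]<.16)
q=cv2.minAreaRect(np.float32(B[m][:,:2]*1000)); print('tee case',np.round(q[0],1),np.round(q[1],1),q[2],'z',np.percentile(B[m][:,2],[50,98]),'world',(np.array([.596,.0539,0])+R@np.r_[np.array(q[0])/1000,0]).round(4))
im,dp,c=shot('top'); P=cloud(c,dp); B=(P-[.596,.0539,0])@R; m=(abs(B[...,0]-.05)<.06)&(abs(B[...,1]+.085)<.06)&(B[...,2]>.123)&(B[...,2]<.16)
if m.sum()>5: q=cv2.minAreaRect(np.float32(B[m][:,:2]*1000)); print('tee top',np.round(q[0],1),np.round(q[1],1),q[2],m.sum())
E
python3 lid.py
```

```text
[0.54344438 0.07920642 0.38532658] [-0.83  0.19  0.73  1.69 -0.13  1.32 -0.02] [-0.53595081 -0.65192158 -0.12166942]
plane [-0.002  -0.0159  0.1068] 8109
tee case [ 51.1 -85.2] [13.1 69.6] 86.46646881103516 z [0.13881669 0.14303229] world [ 0.6516 -0.0285  0.    ]
tee top [ 49.5 -85.9] [11.4 66. ] 86.17893981933594 102
```

The lid rests on the gasket (0.016 rad). The T-handle is at case (50,-85.5), with its bar at about -0.4° in the world.

```bash
python3 -c "
from h import *
go(650.7,-28.8,220,89.6)
"
```

```text
phi 2.9 turn -86.7 before-turn shift [-113.3  101.7  165.3] after-turn shift [-108.  -107.3  165.3]
```

Request:
{"method": "carry_out", "body": {
  "deltas": [
    [[0,0,0,-7],[0,0,0,-7],[0,0,0,-7],[0,0,0,-7],[0,0,0,-7],[0,0,0,-7],[0,0,0,-7],[0,0,0,-7],[0,0,0,-7],[0,0,0,-7]]
  ],
  "hand": 45
}}

```text
t: 39.48
position: [0.5434, 0.0792, 0.3853]
eef_rot: [0.0, 0.146, 0.989, 0.0]
wrist_force: [0.4, 0.2, -0.3]
grip_width: 0.529
grip_force: 0.0
```

Request:
{"method": "carry_out", "body": {
  "deltas": [
    [[0,0,0,-7],[0,0,0,-7],[0,0,0,-2.6],[0,0,0,0],[0,0,0,0]]
  ]
}}

```text
t: 39.9
position: [0.5435, 0.0791, 0.3853]
eef_rot: [0.0, 0.006, 1.0, 0.0]
wrist_force: [0.2, 0.2, -0.0]
grip_width: 0.531
grip_force: 0.0
```

```bash
python3 -c "
from h import *
go(650.7,-28.8,220,89.6)
print(status.observe()['joints'].round(2))
"
```

```text
phi 89.4 turn -0.2 before-turn shift [-108.4 -106.7  165.3] after-turn shift [-108.  -107.2  165.3]
[-0.68  0.17  0.55  1.68 -0.09  1.31  1.45]
```

Request:
{"method": "carry_out", "body": {
  "deltas": [
    [[-12,-12,15,0],[-20,-20,28,0],[-20,-20,28,0],[-20,-20,28,0],[-20,-20,28,0],[-16.4,-14.7,28,0],[0,0,10,0],[0,0,0,0],[0,0,0,0],[0,0,0,0]]
  ]
}}

```text
t: 40.73
position: [0.6513, -0.0273, 0.2219]
eef_rot: [0.001, 0.004, 1.0, 0.0]
wrist_force: [0.4, 0.8, -0.7]
grip_width: 0.523
grip_force: 0.0
```

```bash
python3 -c "
from h import *
go(650.7,-28.8,119,89.6)
im,dp,c=shot('wrist'); P=cloud(c,dp); R=Ro.from_euler('z',3.06,degrees=True).as_matrix()
B=(P-[.596,.0539,0])@R; m=(abs(B[...,0]-.05)<.05)&(abs(B[...,1]+.085)<.05)&(B[...,2]>.13)&(B[...,2]<.16)
cs,_=cv2.findContours(m.astype(np.uint8),0,2);k=max(cs,key=cv2.contourArea); print(cv2.minAreaRect(np.float32(onplane(c,k.reshape(-1,2).astype(float),.142)[:,:2]*1000)), np.median(P[m][:,2]))
"
```

```text
phi 89.5 turn -0.1 before-turn shift [  0.8  -1.6 102.9] after-turn shift [  0.8  -1.6 102.9]
((650.7474975585938, -28.464908599853516), (11.720634460449219, 69.63182830810547), 89.09652709960938) 0.14059598916847754
```

Request:
{"method": "carry_out", "body": {
  "deltas": [
    [[0.8,-1.3,20,0],[0,0,30,0],[0,0,25,0],[0,0,18,0],[0,0,9,0],[0,0,0,0],[0,0,0,0]]
  ]
}}

```text
t: 41.37
position: [0.6508, -0.0293, 0.1198]
eef_rot: [0.001, 0.004, 1.0, 0.0]
wrist_force: [0.1, -0.5, 1.3]
grip_width: 0.526
grip_force: 0.0
```

Request:
{"method": "carry_out", "body": {
  "deltas": [
    [[0,0,0,0],[0,0,0,0],[0,0,0,0],[0,0,0,0],[0,0,0,0],[0,0,0,0]]
  ],
  "hand": 0
}}

```text
t: 41.87
position: [0.651, -0.0283, 0.1192]
eef_rot: [0.001, 0.004, 1.0, 0.001]
wrist_force: [0.6, 5.8, 3.9]
grip_width: 0.13
grip_force: 62.5
```

Request:
{"method": "carry_out", "body": {
  "deltas": [
    [[0,0,0,5],[0,0,0,5],[0,0,0,5],[0,0,0,5],[0,0,0,5],[0,0,0.5,5],[0,0,0.5,5],[0,0,0.5,5],[0,0,0.5,5]]
  ]
}}

```text
t: 42.62
position: [0.6513, -0.028, 0.1176]
eef_rot: [0.001, 0.388, 0.922, 0.002]
wrist_force: [0.1, 6.5, 8.3]
grip_width: 0.125
grip_force: 63.0
```

Request:
{"method": "carry_out", "body": {
  "deltas": [
    [[0,0,0.5,5],[0,0,0.5,5],[0,0,0.5,5],[0,0,0.5,5],[0,0,0,5],[0,0,0,5],[0,0,0,5],[0,0,0,3],[0,0,0,0],[0,0,0,0]]
  ]
}}

```text
t: 43.45
position: [0.6519, -0.0278, 0.1168]
eef_rot: [0.0, 0.666, 0.746, 0.002]
wrist_force: [-0.5, 6.2, 14.5]
grip_width: 0.125
grip_force: 63.8
```

```bash
python3 -c "
from h import *
s=status.observe(); print(s['position'],s['wrist_force'],s['moment'],s['grip_width'],phi())"
```

```text
[ 0.65189333 -0.02784416  0.11680405] [-0.52960577  6.20996446 14.52766024] [ 1.45856422  0.17690629 -0.06428346] 0.1245638194588296 6.525932344797812
```

Request:
{"method": "carry_out", "body": {
  "deltas": [
    [[0,0,0,2],[0,0,0,0],[0,0,0,0]]
  ]
}}

```text
t: 43.7
position: [0.6519, -0.0279, 0.1168]
eef_rot: [0.0, 0.679, 0.734, 0.003]
wrist_force: [-1.2, 7.6, 14.0]
grip_width: 0.124
grip_force: 63.7
```

Request:
{"method": "carry_out", "body": {
  "deltas": [
    [[0,0,0,0],[0,0,0,0],[0,0,0,0],[0,0,0,0],[0,0,-15,0],[0,0,-35,0],[0,0,-35,0],[0,0,-35,0],[0,0,-35,0],[0,0,0,0]]
  ],
  "hand": 45
}}

```text
t: 44.53
position: [0.6531, -0.032, 0.2777]
eef_rot: [0.005, 0.679, 0.734, 0.004]
wrist_force: [0.8, -1.8, -0.5]
grip_width: 0.527
grip_force: 0.0
```

```bash
python3 lid.py; python3 -c "
from h import *
im,dp,c=shot('wrist'); P=cloud(c,dp); R=Ro.from_euler('z',3.06,degrees=True).as_matrix()
B=(P-[.596,.0539,0])@R; m=(abs(B[...,0]-.05)<.05)&(abs(B[...,1]+.085)<.05)&(B[...,2]>.125)&(B[...,2]<.16)
print(cv2.minAreaRect(np.float32(B[m][:,:2]*1000)))
m=(abs(B[...,0])<.13)&(abs(B[...,1])<.12)&(B[...,2]<.115)&(B[...,2]>.09);b=B[m]; print(np.linalg.lstsq(np.c_[b[:,:2],np.ones(len(b))],b[:,2],rcond=None)[0])
cv2.imwrite('pics/w11.png',im)
print('bin');blocks('top',zlo=.010,zhi=.035,ztop=.021,near=(.3635,-.2485),rad=.037)"
```

```text
[ 0.65314593 -0.03201999  0.27767677] [-0.67  0.58  1.    1.6  -0.51  1.23  0.5 ] [ 0.79964356 -1.83566102 -0.48956236]
plane [-0.0014 -0.0014  0.105 ] 6283
tee case [ 51.3 -86. ] [12.3 67.6] 1.4620521068572998 z [0.13624297 0.13958967] world [ 0.6519 -0.0293  0.    ]
tee top [  45.9 -111.2] [ 4.8 18.5] 8.508504867553711 16
((51.590946197509766, -84.79220581054688), (11.687705993652344, 69.41213989257812), 1.1841965913772583)
[ 0.00018602 -0.00298021  0.10594342]
bin
obj [ 365.3 -248.7] [50.4 16.9] 84.0 [347. 211.]
```

View pics/w11.png

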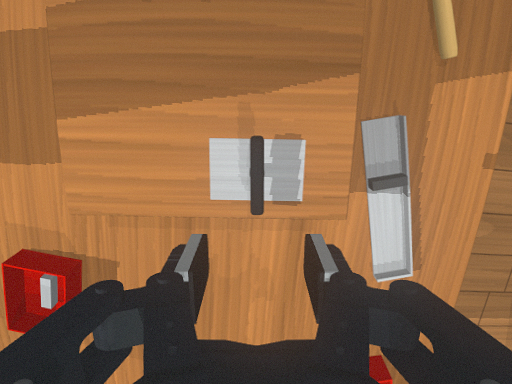

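The T-handle bar, at (257,175), is along case y (about 1.55 rad). The lid is flat (0.001–0.003 rad), the bar is in the bin, and the gripper is clear of everything. Handing in.

```bash
python3 -c "
from h import *
print(r.close_job())"
```

```text
the job is handed in; nothing more can be done
None
```

I handed the job in at about 45 s of 210 s; no verdict came back. By my last measurements the bar is in the bin, both blocks are flat in the bed, the strap is down over bolt 2, and the lid is shut with the T-handle at about 1.55 rad.

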